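Open the bench filter housing

TASK

Open the blue filter housing: unscrew its black cap by the orange wing bar, regripping as often as it takes and without forcing it, until the thread lets go, and lift it off. Set the cap down gently in the round steel dish, flat and right way up (bar on top), and leave the other things on the bench where they are.

Things in the scene. Friction and masses are not known exactly. Their poses are not given: they have to be found in the camera images.
- housing: Blue upright filter housing bolted to the bench, 128 mm high; it cannot move. Foot 116 mm across, body 82 mm across up to 95 mm, above it a grey threaded neck; pipe stubs along its own +y and -y reach 72 mm from the axis, at most 62 mm high. Origin: centre of its underside on the bench, z up. Position and yaw vary.
- neck_top (a point): Centre of the open mouth of the housing's neck, 128 mm above the bench, z up along the cap's axis. Neck 54 mm across, with a coarse raised single-start right-hand thread of 10 mm pitch, 66 mm over the thread.
- cap: Black ribbed screw cap, 79 mm over the ribs and 66 mm high in all, 0.15 to 0.31 kg: skirt and lid 34 mm high, open below; on the lid an orange wing bar 54 mm long, 22 mm thick, 32 mm high. Origin: centre of the skirt's underside; z up, x along the bar, y across it. It starts fully screwed down, origin 100 mm above the housing's, bar pointing anywhere.
- cap_grip (a point): Middle of the wing bar, on the cap's axis, 53 mm above the cap's origin (19 mm above the lid); axes as the cap's. Turn counter-clockwise seen from above: it turns easily, climbs 10 mm a turn with about 3 mm play up and down, and stays where it is left. The thread lets go after 1.4 to 1.6 turns, 15 mm up; before that it stops a straight pull. Over 100 N on the thread counts as forcing.
- dish: Round shallow steel parts dish with a dark rubber bottom, 154 mm across the rim, 14 mm high; flat inner floor 130 mm across, 4 mm above the bench. Origin: centre of its underside. Fixed in place; position varies, and it may be to the left or to the right of the housing.
- carton: White carton 67 x 68 x 104 mm, standing loose at the back right; a bystander. Origin: centre of its underside.
- tee: White plastic pipe tee 62 x 82 x 41 mm, loose on the right; a bystander. Origin: centre of its underside.
- tape: Yellow tape measure 36 x 128 x 60 mm, loose on the left; a bystander. Origin: centre of its underside.
There are look-alikes about, which are no part of the job. Leave any pink look-alike of the cap alone.

How it is judged:
By the outcome, as a careful person would: the job done as asked, in the order asked, and still so for the second after the job is handed in, with the robot touching nothing.
It also fails if it takes over 72 s, if anything falls off the work surface, if the arm or the gripper's body presses on something with over 40 N, if the wrist force passes 120 N, or if a joint passes its speed limit or range.

ROBOT

A 6-joint arm with a two-finger parallel gripper is mounted at the origin on a cart in front of the work surface, level with it; the furniture and walls round the work are solid. World frame = base frame: x ahead of the robot, y to its left, z up, the work surface at z = 0. Lengths are in m, angles in rad, forces in N, time in s.
With the tool pointing down it reaches from about 0.375 to 0.9 m from the base axis. Payload 3.1 kg.
Tool frame: the origin (TCP) lies midway between the tips of the shut fingers; the grasp point (between the pads) lies 19 mm behind it (manip.pinch_z is the distance from the TCP to the grasp point, in m); z points along the fingers, y is the direction in which the jaws open and shut (so a half turn about z gives the same grasp; the last joint's range is limited). The gripper opens to 85 mm and grips with 20 to 120 N. Pads are 22 mm wide; open, the fingers measure 114 mm over their backs; the gripper's body (76 mm by 85 mm) begins 54 mm behind the grasp point. The pads swing forward as they close: fully open they stand 13 mm farther back than shut.
Start: joints at [-1.403, 0.527, 1.433, -0, 1.181, -0.178], TCP at [0.212, -0.588, 0.231] pointing down, gripper open.
Joint ranges: [-3.08, 3.08], [-0.75, 2.2], [0.22, 2.44], [-1.43, 4.57], [0, 2.65], [-2.85, 2.85]. Speed limits (rad/s): [2.79, 2.79, 3.14, 3.14, 3.14, 3.14].

INTERFACE

Orientations are given as a unit quaternion [x, y, z, w].
In Python, from bench import manip gives the robot as it stands.
- The arm moves only by the tool jog_arm, never from a script. Its argument "plan" is a list of rows, each a list of 7 numbers: the turn, a rotation vector about the tool's x, y, z as a fraction of full scale, then the shift along the tool's x, y, z as a fraction of full scale, then the finger opening in mm, from 0 to 85.4. A call has 1 to 10 rows; each row is the pose to reach, as a shift and turn from the pose measured when the call began, along the tool's axes at that moment; what a row does not reach only later rows make up. Full scale, the value 1, is 0.75 m for a shift and pi/4 rad for a turn. A row lasts 1/10 s, in which the tool goes at most 50 mm and 8.59 degrees, less where a joint would pass 70% of its speed; a pose out of reach is approached as far as the arm can. A call with a number of a shift or a turn outside -1 to 1 is refused whole. A call with a gripper value outside its range is refused whole. The fingers move at their own pace and stop on an object; the grip force is fixed at half the most. Time passes only in rows, so rows that repeat a pose let the fingers close. It gives the time, the measured TCP pose, the force and the opening at its end, in the units of the state.
- manip.state(): the state, without advancing time (a new reading comes with each control period).
- manip.get_image(name): name is "side" or "top"; returns the picture (400x640x3 uint8, red, green, blue); there is no depth.
- manip.get_calibration(name): a dict with "fx", "fy", "cx", "cy" (pixels), "R" (3x3) and "t" (3): a world point X has camera coordinates R X + t. Camera axes: x right, y down, z forward; pixel columns grow to the right and rows downward; lengths in m; the calibration is good to about 2 mm. A picture is of the moment at which its call begins. get_calibration takes no time and is no camera call.
- manip.job_done(): hands the job in, once; it reports no verdict.
The state is a dict: "clock": time; "joint_positions": joint angles; "qvel": joint speeds; "tau": joint torques, N m; "tcp_pos": TCP position; "orientation": TCP orientation; "wrist_force": force on the tool from outside, world axes, zero at the start; "ft_torque": the same for the moment, N m; "gripper_width": finger opening in m.
Only numpy, scipy, OpenCV 4.12 (cv2) and the standard library are available. Lean on these libraries where they do the work, as an engineer would, in place of code of your own. Each camera call takes 0.05 s, during which the arm holds its last target.

## Working session

There is one attempt and no reset: what is moved stays moved. The work goes in short steps, Python scripts to look and compute and a tool call to move; the robot and the scene stay as the last step left them, time stands still between calls to the robot, and variables do not carry over. Pictures are saved under pics/ and viewed, and the job is handed in when it is done.

Besides the shell and the picture viewer there is one more tool, called after "Request:" by a JSON object that holds its "api" and its "payload", one argument or row to a line. jog_arm: Moves the arm, as the interface text tells. Its arguments: {"type":"object","properties":{"plan":{"type":"array","items":{"type":"array","items":{"type":"number"}}}},"required":["plan"]}

```bash
ls; mkdir -p pics; python3 - <<'E'
from bench import manip
import cv2
print(manip.state()); print(manip.pinch_z)
for n in("side","top"):
    im=manip.get_image(n); cv2.imwrite(f"pics/{n}0.png",im[:,:,::-1]); print(n,manip.get_calibration(n))
E
```

```text
pics
{'clock': 0.0, 'joint_positions': array([-1.40250185e+00,  5.28469572e-01,  1.43389227e+00, -1.78777503e-05,
        1.18137519e+00, -1.78521795e-01]), 'qvel': array([ 0.00054806, -0.00186352,  0.00027354, -0.00063377,  0.0006512 ,
        0.00088032]), 'tau': array([-4.54323763e-04, -4.42351592e+01, -1.78020823e+01, -4.67210939e-04,
        8.36014864e-03, -2.46550151e-06]), 'tcp_pos': array([ 0.21233115, -0.58707782,  0.2303347 ]), 'orientation': array([ 9.85001295e-01,  1.72543618e-01, -2.78307631e-06, -1.07221675e-03]), 'wrist_force': array([-0.03944715, -0.12970963,  0.35465454]), 'ft_torque': array([0.03569342, 0.03174275, 0.03551956]), 'gripper_width': 0.08541343685402411}
0.0187
side {'fx': 427.2559465347445, 'fy': 427.2559465347445, 'cx': 325.818039822825, 'cy': 198.93346235832476, 'R': array([[ 0.97774539, -0.20948834,  0.01134003],
       [-0.09957744, -0.51097633, -0.85380766],
       [ 0.18465724,  0.83367729, -0.52046506]]), 't': array([-0.51701709,  0.11889174,  1.4377504 ])}
top {'fx': 422.7246632947335, 'fy': 422.7246632947335, 'cx': 329.0136408361921, 'cy': 198.92694455590282, 'R': array([[ 0.02261313, -0.99966296, -0.01275168],
       [-0.99934798, -0.02224322, -0.02844048],
       [ 0.02814725,  0.01338649, -0.99951415]]), 't': array([-0.04796109,  0.51092722,  1.23023267])}
```

View pics/side0.png

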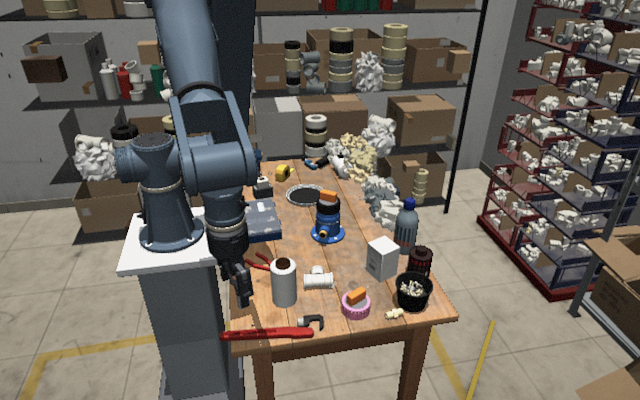

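View pics/top0.png

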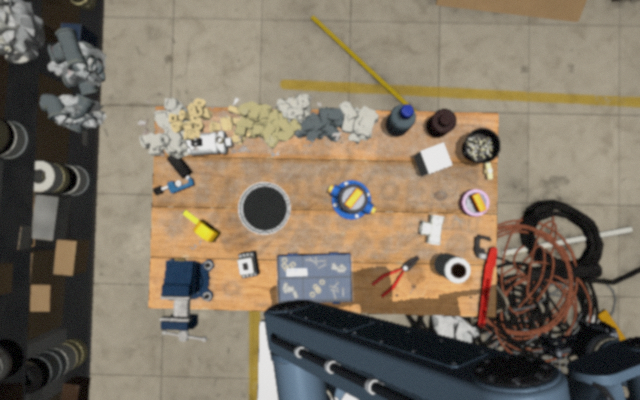

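Side view: the blue housing with its orange bar is at about (328,200), the dish is behind it at (305,195), and the pink look-alike is at (356,300). Top view: housing (352,198), dish (265,208), which puts the dish to the left of the housing. Next I'll measure them.

```bash
cat > h.py <<'E'
import numpy as np, cv2
from bench import manip
def ray(n,u,v):
    c=manip.get_calibration(n);R=np.array(c["R"]);t=np.array(c["t"])
    d=R.T@np.array([(u-c["cx"])/c["fx"],(v-c["cy"])/c["fy"],1]); return -R.T@t,d
def onz(n,u,v,z):
    o,d=ray(n,u,v); return o+d*(z-o[2])/d[2]
def tri(p,q):
    (o,d),(a,b)=ray("top",*p),ray("side",*q)
    s=np.linalg.lstsq(np.c_[d,-b],a-o,rcond=None)[0]
    x,y=o+d*s[0],a+b*s[1]; return (x+y)/2,np.linalg.norm(x-y)
def orange(im,box):
    x0,y0,x1,y1=box
    h=cv2.cvtColor(im,cv2.COLOR_RGB2HSV)[y0:y1,x0:x1]
    m=cv2.inRange(h,(8,130,120),(28,255,255))
    n,l,s,c=cv2.connectedComponentsWithStats(m)
    i=1+np.argmax(s[1:,4]); print([ (list(map(int,s[k])),c[k]+[x0,y0]) for k in range(1,n) if s[k,4]>15])
    return (l==i).astype(np.uint8)
E
python3 - <<'E'
from h import *
T=cv2.imread("pics/top0.png")[:,:,::-1].copy();S=cv2.imread("pics/side0.png")[:,:,::-1].copy()
m=orange(T,(335,180,370,215)); 
pts=np.argwhere(m)[:,::-1]+[335,180]
W=np.array([onz("top",u,v,.165)[:2] for u,v in pts]); c=W.mean(0); w,V=np.linalg.eigh(np.cov((W-c).T)); print("bar",c,np.sqrt(12*w),np.degrees(np.arctan2(V[1,1],V[0,1])))
ms=orange(S,(310,180,345,215))
ps=np.argwhere(ms)[:,::-1]+[310,180]
print(tri(pts.mean(0),ps.mean(0)))
# blue foot
h=cv2.cvtColor(T,cv2.COLOR_RGB2HSV); b=cv2.inRange(h,(100,120,60),(125,255,255)); b[:, :325]=0;b[:,380:]=0;b[:170]=0;b[225:]=0
p=np.argwhere(b)[:,::-1]; hull=cv2.convexHull(p.astype(np.int32)); (u,v),r=cv2.minEnclosingCircle(hull); print("blue",u,v,r,onz("top",u,v,.01), r*1.22/422)
# dish dark bottom
d=cv2.inRange(h,(0,0,0),(180,255,70)); n,l,s,cc=cv2.connectedComponentsWithStats(d)
i=l[208,265]; print("dish",s[i],cc[i],onz("top",*cc[i],.004), np.array(s[i][2:4])*1.226/422)
cv2.imwrite("pics/z.png",np.hstack([cv2.resize(T[170:230,320:380],None,fx=6,fy=6,interpolation=2),cv2.resize(S[170:250,300:360],(360,360),interpolation=2)])[:,:,::-1])
E
```

```text
[([10, 8, 18, 20, 156], array([353.12179487, 197.6474359 ]))]
bar [ 0.51206038 -0.10002187] [0.01845107 0.05476703] 143.25724303722092
[([10, 9, 17, 13, 149], array([327.83892617, 194.53691275]))]
(array([ 0.51221736, -0.1003829 ,  0.15607127]), np.float64(0.0002645078310282959))
blue 352.0 198.5 21.10104751586914 [ 0.5145273  -0.10355302  0.01      ] 0.06100302836341315
dish [ 244  188   42   41 1347] [264.37564959 207.94283593] [0.4812426  0.15280694 0.004     ] [0.12201896 0.11911374]
```

View pics/z.png

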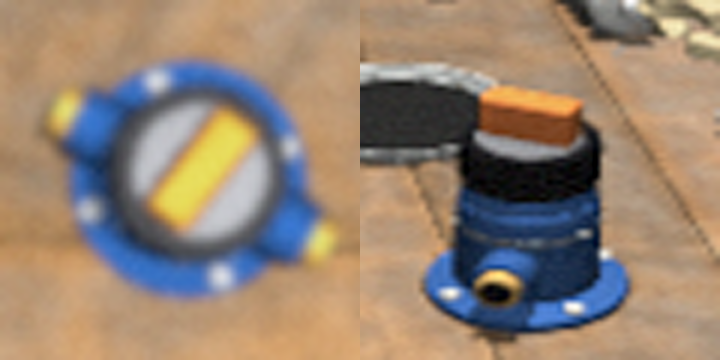

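```bash
cat >> h.py <<'E'
from scipy.spatial.transform import Rotation as Ro
def goal(p,yaw,pr=True):
    """tool-frame fractions to TCP p pointing down with jaw axis at yaw deg"""
    s=manip.state(); q=Ro.from_quat(s["orientation"]); a=np.radians(yaw)
    y=np.array([np.cos(a),np.sin(a),0]); z=np.array([0,0,-1.]); x=np.cross(y,z)
    G=Ro.from_matrix(np.c_[x,y,z])
    rv=(q.inv()*G).as_rotvec()/(np.pi/4); sh=q.inv().apply(np.array(p)-s["tcp_pos"])/.75
    Y=q.apply([0,1,0]); print("now",np.round(s["tcp_pos"],4),"yaw",np.degrees(np.arctan2(Y[1],Y[0])).round(2),"q6",np.degrees(s["joint_positions"][5]).round(1),"F",s["wrist_force"].round(1),"M",s["ft_torque"].round(2),"w",round(s["gripper_width"]*1e3,1),"t",s["clock"])
    print("turn",rv.round(4),"shift",sh.round(4))
E
python3 - <<'E'
from h import *
T=cv2.imread("pics/top0.png")[:,:,::-1].copy()
h=cv2.cvtColor(T,cv2.COLOR_RGB2HSV)
b=cv2.inRange(h,(95,110,50),(130,255,255))
# body: everything inside foot that is not blue -> cap silhouette
m=np.zeros_like(b); cv2.circle(m,(353,198),16,255,-1); m[b>0]=0
m=cv2.morphologyEx(m,cv2.MORPH_OPEN,np.ones((3,3),np.uint8))
n,l,s,c=cv2.connectedComponentsWithStats(m); i=l[198,353]
p=np.argwhere(l==i)[:,::-1].astype(np.int32); print(s[i],c[i],cv2.minEnclosingCircle(p),onz("top",*c[i],.13), 2*np.sqrt(s[i][4]/np.pi)*1.09/422)
# dish outer rim: bright vs wood
sat=h[:,:,1]; r=cv2.inRange(h,(0,0,0),(180,70,255)); r|=cv2.inRange(h,(0,0,0),(180,255,70)); mm=np.zeros_like(r); mm[178:240,230:300]=r[178:240,230:300]
mm=cv2.morphologyEx(mm,cv2.MORPH_OPEN,np.ones((3,3),np.uint8))
n,l,s,c=cv2.connectedComponentsWithStats(mm); i=l[208,265]; print("dish",s[i],c[i],onz("top",*c[i],.012), 2*np.sqrt(s[i][4]/np.pi)*1.22/422)
goal((.5125,-.101,.23),-126.7)
E
```

```text
[338 184  31  30 687] [352.38282387 198.38573508] ((353.0, 198.0), 15.811488151550293) [ 0.51120502 -0.09964103  0.13      ] 0.0763919286717302
dish [ 238  181   53   55 2297] [263.83500218 207.99695255] [0.48102207 0.15305492 0.012     ] 0.15634461833287944
now [ 0.2124 -0.5871  0.2304] yaw -70.13 q6 -10.2 F [ 0.2 -0.1  0.2] M [-0.02  0.03  0.02] w 85.4 t 0.1
turn [-2.5000e-03  8.0000e-04  1.2572e+00] shift [ 0.5967 -0.4735  0.0017]
```

Request:
{"api": "jog_arm", "payload": {
  "plan": [
    [0,0,0.95,0.597,-0.4735,0,85],
    [0,0,0.95,0.597,-0.4735,0,85],
    [0,0,0.95,0.597,-0.4735,0,85],
    [0,0,0.95,0.597,-0.4735,0,85],
    [0,0,0.95,0.597,-0.4735,0,85],
    [0,0,0.95,0.597,-0.4735,0,85],
    [0,0,0.95,0.597,-0.4735,0,85],
    [0,0,0.95,0.597,-0.4735,0,85],
    [0,0,0.95,0.597,-0.4735,0,85],
    [0,0,0.95,0.597,-0.4735,0,85]
  ]
}}

```text
clock: 1.1
tcp_pos: [0.473, -0.1644, 0.2311]
orientation: [0.98, -0.198, -0.001, -0.001]
wrist_force: [0.9, -0.4, -0.7]
gripper_width: 0.085
```

```bash
python3 -c "
from h import *
goal((.512,-.1005,.23),-126.7)"
```

```text
now [ 0.473  -0.1644  0.2311] yaw -112.89 q6 80.8 F [ 0.9 -0.4 -0.7] M [-0.02  0.03  0.01] w 85.0 t 1.1
turn [-0.0019  0.002   0.3068] shift [ 0.0147 -0.0986  0.0017]
```

Request:
{"api": "jog_arm", "payload": {
  "plan": [
    [-0.002,0.002,0.307,0.0147,-0.0986,0.002,60],
    [-0.002,0.002,0.307,0.0147,-0.0986,0.002,60],
    [-0.002,0.002,0.307,0.0147,-0.0986,0.002,60],
    [-0.002,0.002,0.307,0.0147,-0.0986,0.002,60]
  ]
}}

```text
clock: 1.5
tcp_pos: [0.5117, -0.0999, 0.2294]
orientation: [0.95, -0.313, -0.001, 0.0]
wrist_force: [0.4, 0.5, 0.0]
gripper_width: 0.06
```

```bash
python3 -c "
from h import *
goal((.512,-.1005,.139),-126.7)
cv2.imwrite('pics/side1.png',manip.get_image('side')[100:260,230:430,::-1].repeat(3,0).repeat(3,1))
"
```

```text
now [ 0.5117 -0.0999  0.2294] yaw -126.52 q6 103.2 F [0.4 0.5 0. ] M [-0.01 -0.   -0.06] w 60.0 t 1.5
turn [0.001  0.001  0.0041] shift [0.0008 0.0003 0.1205]
```

View pics/side1.png

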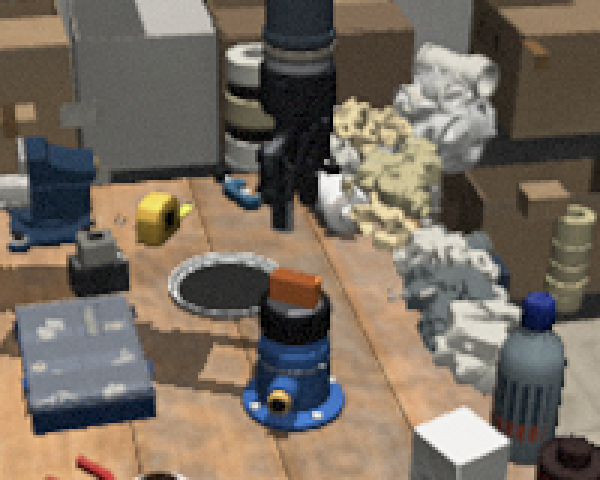

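The gripper hangs above the cap at about (285,200) in the crop, with the bar below it at (295,285), in line. I'll go down and grip.

Request:
{"api": "jog_arm", "payload": {
  "plan": [
    [0.001,0.001,0.004,0.0008,0,0.06,60],
    [0.001,0.001,0.004,0.0008,0,0.1,60],
    [0.001,0.001,0.004,0.0008,0,0.12,60],
    [0.001,0.001,0.004,0.0008,0,0.12,60]
  ]
}}

```text
clock: 1.95
tcp_pos: [0.5095, -0.102, 0.1372]
orientation: [0.949, -0.317, -0.003, -0.0]
wrist_force: [0.6, -0.0, 0.1]
gripper_width: 0.0601
```

Request:
{"api": "jog_arm", "payload": {
  "plan": [
    [0,0,0,0,0,0,10],
    [0,0,0,0,0,0,10],
    [0,0,0,0,0,0,10],
    [0,0,0,0,0,0,10],
    [0,0,0,0,0,0,10],
    [0,0,0,0,0,0,10]
  ]
}}

```text
clock: 2.55
tcp_pos: [0.5114, -0.1013, 0.1389]
orientation: [0.948, -0.317, -0.001, -0.001]
wrist_force: [2.3, 3.7, 2.6]
gripper_width: 0.0209
```

```bash
python3 -c "
from h import *
goal((.512,-.1005,.139),-126.7)"
```

```text
now [ 0.5114 -0.1013  0.1389] yaw -127.0 q6 103.3 F [2.3 3.7 2.6] M [ 0.8  -0.54 -0.02] w 20.9 t 2.55
turn [-0.0026  0.0024 -0.0066] shift [-0.0001 -0.0013 -0.0002]
```

Request:
{"api": "jog_arm", "payload": {
  "plan": [
    [0,0,-0.18,0,0,-0.0003,10],
    [0,0,-0.36,0,0,-0.0006,10],
    [0,0,-0.54,0,0,-0.0009,10],
    [0,0,-0.72,0,0,-0.0012,10],
    [0,0,-0.9,0,0,-0.0015,10],
    [0,0,-0.9,0,0,-0.0015,10]
  ]
}}

```text
clock: 3.15
tcp_pos: [0.5115, -0.1016, 0.1406]
orientation: [1.0, 0.031, 0.0, -0.001]
wrist_force: [-1.1, 0.1, -1.1]
gripper_width: 0.0211
```

```bash
python3 -c "
from h import *
goal((.512,-.1005,.1402),-127+41)"
```

```text
now [ 0.5115 -0.1016  0.1406] yaw -86.49 q6 62.8 F [-1.1  0.1 -1.1] M [-0.04 -0.01 -0.01] w 21.1 t 3.15
turn [-0.0026 -0.0007 -0.0109] shift [ 0.0007 -0.0014  0.0006]
```

Request:
{"api": "jog_arm", "payload": {
  "plan": [
    [0,0,-0.18,0,0,-0.0003,10],
    [0,0,-0.36,0,0,-0.0006,10],
    [0,0,-0.54,0,0,-0.0009,10],
    [0,0,-0.72,0,0,-0.0012,10],
    [0,0,-0.9,0,0,-0.0014,10],
    [0,0,-0.98,0,0,-0.0015,10]
  ]
}}

```text
clock: 3.75
tcp_pos: [0.5116, -0.1018, 0.1422]
orientation: [0.915, 0.404, 0.001, -0.0]
wrist_force: [-0.3, 0.2, -2.1]
gripper_width: 0.0212
```

Request:
{"api": "jog_arm", "payload": {
  "plan": [
    [0,0,-0.18,0,0,-0.0003,10],
    [0,0,-0.36,0,0,-0.0006,10],
    [0,0,-0.54,0,0,-0.0009,10],
    [0,0,-0.72,0,0,-0.0012,10],
    [0,0,-0.9,0,0,-0.0014,10],
    [0,0,-0.98,0,0,-0.0015,10]
  ]
}}

```text
clock: 4.35
tcp_pos: [0.5122, -0.1022, 0.1437]
orientation: [0.696, 0.718, 0.001, 0.001]
wrist_force: [1.3, -0.3, -2.6]
gripper_width: 0.0208
```

```bash
python3 -c "
from h import *
goal((.5115,-.1013,.1425),0)"
```

```text
now [ 0.5122 -0.1022  0.1437] yaw 1.76 q6 -25.5 F [ 1.3 -0.3 -2.6] M [-0.04 -0.21 -0.04] w 20.8 t 4.35
turn [ 0.0036 -0.0008  0.0392] shift [ 0.0012 -0.0009  0.0016]
```

Request:
{"api": "jog_arm", "payload": {
  "plan": [
    [0,0,-0.18,0,0,-0.0001,10],
    [0,0,-0.36,0,0,-0.0003,10],
    [0,0,-0.54,0,0,-0.0005,10],
    [0,0,-0.72,0,0,-0.0008,10],
    [0,0,-0.9,0,0,-0.001,10],
    [0,0,-0.98,0,0,-0.001,10]
  ]
}}

```text
clock: 4.95
tcp_pos: [0.513, -0.1021, 0.1448]
orientation: [0.376, 0.927, 0.001, 0.002]
wrist_force: [1.6, 2.4, -2.5]
gripper_width: 0.0207
```

Request:
{"api": "jog_arm", "payload": {
  "plan": [
    [0,0,-0.18,0,0,-0.0003,10],
    [0,0,-0.36,0,0,-0.0006,10],
    [0,0,-0.54,0,0,-0.0009,10],
    [0,0,-0.72,0,0,-0.0011,10],
    [0,0,-0.9,0,0,-0.0013,10],
    [0,0,-0.98,0,0,-0.0013,10]
  ]
}}

```text
clock: 5.55
tcp_pos: [0.5132, -0.1015, 0.1461]
orientation: [0.001, 1.0, 0.001, 0.003]
wrist_force: [1.7, 2.9, -1.3]
gripper_width: 0.0208
```

```bash
python3 -c "
from h import *
goal((.5117,-.1015,.1458),128)"
```

```text
now [ 0.5132 -0.1015  0.1461] yaw 89.92 q6 -113.7 F [ 1.7  2.9 -1.3] M [ 0.47 -0.26 -0.05] w 20.8 t 5.55
turn [-2.000e-04  7.900e-03 -8.462e-01] shift [0.002  0.     0.0004]
```

Request:
{"api": "jog_arm", "payload": {
  "plan": [
    [0,0.002,-0.18,0.0005,0,-0.0003,10],
    [0,0.004,-0.36,0.001,0,-0.0006,10],
    [0,0.008,-0.54,0.0015,0,-0.0009,10],
    [0,0.008,-0.72,0.0015,0,-0.001,10],
    [0,0.008,-0.85,0.0015,0,-0.001,10],
    [0,0.008,-0.85,0.0015,0,-0.001,10]
  ]
}}

```text
clock: 6.15
tcp_pos: [0.5125, -0.101, 0.1471]
orientation: [-0.325, 0.946, 0.0, 0.001]
wrist_force: [1.6, 3.6, -1.5]
gripper_width: 0.0212
```

Request:
{"api": "jog_arm", "payload": {
  "plan": [
    [0,0,0,0,0,0,60],
    [0,0,0,0,0,0,60],
    [0,0,0,0,0,0,60],
    [0,0,0,0,0,0,60]
  ]
}}

```text
clock: 6.55
tcp_pos: [0.5125, -0.1012, 0.1473]
orientation: [-0.325, 0.946, -0.0, 0.001]
wrist_force: [-0.7, 0.1, -0.7]
gripper_width: 0.06
```

```bash
python3 -c "
from h import *
goal((.512,-.1013,.2),128-180)"
```

```text
now [ 0.5125 -0.1012  0.1473] yaw 127.93 q6 -151.4 F [-0.7  0.1 -0.7] M [-0.   -0.03  0.  ] w 60.0 t 6.55
turn [2.6000e-03 1.3000e-03 3.9984e+00] shift [ 0.0005  0.0003 -0.0703]
```

Request:
{"api": "jog_arm", "payload": {
  "plan": [
    [0,0,0,0,0,-0.053,70],
    [0,0,0.18,0,0,-0.053,70],
    [0,0,0.36,0,0,-0.053,70],
    [0,0,0.54,0,0,-0.053,70],
    [0,0,0.72,0,0,-0.053,70],
    [0,0,0.9,0,0,-0.053,70],
    [0,0,1,0,0,-0.053,70]
  ]
}}

```text
clock: 7.25
tcp_pos: [0.5123, -0.1014, 0.1871]
orientation: [0.064, 0.998, 0.0, 0.001]
wrist_force: [0.8, -0.2, -0.6]
gripper_width: 0.07
```

Request:
{"api": "jog_arm", "payload": {
  "plan": [
    [0,0,0.18,0,0,0,60],
    [0,0,0.36,0,0,0,60],
    [0,0,0.54,0,0,0,60],
    [0,0,0.72,0,0,0,60],
    [0,0,0.9,0,0,0,60],
    [0,0,1,0,0,0,60]
  ]
}}

```text
clock: 7.85
tcp_pos: [0.5122, -0.1016, 0.1872]
orientation: [0.443, 0.896, 0.0, 0.001]
wrist_force: [0.1, -0.5, -0.2]
gripper_width: 0.06
```

Request:
{"api": "jog_arm", "payload": {
  "plan": [
    [0,0,0.18,0,0,0,60],
    [0,0,0.36,0,0,0,60],
    [0,0,0.54,0,0,0,60],
    [0,0,0.72,0,0,0,60],
    [0,0,0.9,0,0,0,60],
    [0,0,1,0,0,0,60]
  ]
}}

```text
clock: 8.45
tcp_pos: [0.5121, -0.1017, 0.1872]
orientation: [0.754, 0.657, 0.0, 0.0]
wrist_force: [-1.0, 1.2, 0.2]
gripper_width: 0.06
```

Request:
{"api": "jog_arm", "payload": {
  "plan": [
    [0,0,0.18,0,0,0,60],
    [0,0,0.36,0,0,0,60],
    [0,0,0.54,0,0,0,60],
    [0,0,0.72,0,0,0,60],
    [0,0,0.9,0,0,0,60],
    [0,0,1,0,0,0,60]
  ]
}}

```text
clock: 9.05
tcp_pos: [0.512, -0.1018, 0.1872]
orientation: [0.949, 0.315, 0.0, 0.0]
wrist_force: [0.5, -0.5, 0.3]
gripper_width: 0.0603
```

```bash
python3 -c "
from h import *
goal((.512,-.1013,.1465),128-180)
cv2.imwrite('pics/side2.png',manip.get_image('side')[100:260,230:430,::-1].repeat(3,0).repeat(3,1))
"
```

```text
now [ 0.512  -0.1018  0.1872] yaw -53.22 q6 29.7 F [ 0.5 -0.5  0.3] M [ 0. -0. -0.] w 60.3 t 9.05
turn [ 0.0012 -0.0005 -0.0271] shift [ 0.0004 -0.0006  0.0543]
```

View pics/side2.png

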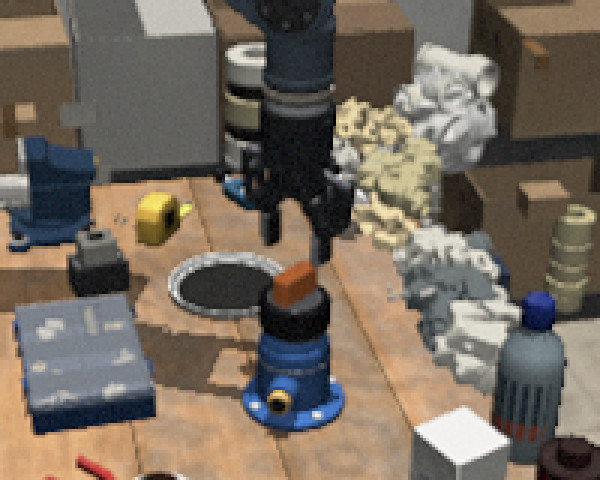

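The cap has turned and risen: the bar at (295,283) is now oriented differently and lies between the open fingers. I'll regrip.

Request:
{"api": "jog_arm", "payload": {
  "plan": [
    [0.001,0,-0.027,0.0004,-0.0004,0.03,60],
    [0.001,0,-0.027,0.0004,-0.0004,0.05,60],
    [0.001,0,-0.027,0.0004,-0.0004,0.054,60],
    [0.001,0,-0.027,0.0004,-0.0004,0.054,60]
  ]
}}

```text
clock: 9.5
tcp_pos: [0.5118, -0.1015, 0.1464]
orientation: [0.946, 0.325, -0.0, -0.0]
wrist_force: [0.3, 0.1, 0.1]
gripper_width: 0.0598
```

Request:
{"api": "jog_arm", "payload": {
  "plan": [
    [0,0,0,0,0,0,10],
    [0,0,0,0,0,0,10],
    [0,0,0,0,0,0,10],
    [0,0,0,0,0,0,10],
    [0,0,0,0,0,0,10],
    [0,0,0,0,0,0,10]
  ]
}}

```text
clock: 10.1
tcp_pos: [0.5124, -0.1017, 0.1471]
orientation: [0.946, 0.325, 0.0, 0.0]
wrist_force: [-0.6, 0.5, 4.8]
gripper_width: 0.0205
```

Request:
{"api": "jog_arm", "payload": {
  "plan": [
    [0,0,-0.18,0,0,-0.0003,10],
    [0,0,-0.36,0,0,-0.0006,10],
    [0,0,-0.54,0,0,-0.0009,10],
    [0,0,-0.72,0,0,-0.0012,10],
    [0,0,-0.9,0,0,-0.0014,10],
    [0,0,-0.98,0,0,-0.0015,10]
  ]
}}

```text
clock: 10.7
tcp_pos: [0.5126, -0.1017, 0.1485]
orientation: [0.753, 0.658, 0.0, 0.001]
wrist_force: [0.0, 0.5, 2.6]
gripper_width: 0.0207
```

Request:
{"api": "jog_arm", "payload": {
  "plan": [
    [0,0,-0.18,0,0,-0.0003,10],
    [0,0,-0.36,0,0,-0.0006,10],
    [0,0,-0.54,0,0,-0.0009,10],
    [0,0,-0.72,0,0,-0.0012,10],
    [0,0,-0.9,0,0,-0.0014,10],
    [0,0,-0.98,0,0,-0.0015,10]
  ]
}}

```text
clock: 11.3
tcp_pos: [0.5129, -0.1015, 0.1497]
orientation: [0.45, 0.893, 0.001, 0.001]
wrist_force: [1.0, 0.3, 2.5]
gripper_width: 0.0208
```

```bash
python3 -c "
from h import *
goal((.512,-.1015,.149),128)"
```

```text
now [ 0.5129 -0.1015  0.1497] yaw 36.53 q6 -60.1 F [1.  0.3 2.5] M [ 0.08 -0.14 -0.13] w 20.8 t 11.3
turn [ 8.0000e-04  3.0000e-03 -2.0326e+00] shift [ 0.0007 -0.0009  0.0009]
```

Request:
{"api": "jog_arm", "payload": {
  "plan": [
    [0,0,-0.18,0,0,-0.0003,10],
    [0,0,-0.36,0,0,-0.0006,10],
    [0,0,-0.54,0,0,-0.0009,10],
    [0,0,-0.72,0,0,-0.0013,10],
    [0,0,-0.9,0,0,-0.0017,10],
    [0,0,-1,0,0,-0.0018,10]
  ]
}}

```text
clock: 11.9
tcp_pos: [0.513, -0.1012, 0.151]
orientation: [0.072, 0.997, 0.001, 0.001]
wrist_force: [0.3, 0.6, 2.3]
gripper_width: 0.0207
```

Request:
{"api": "jog_arm", "payload": {
  "plan": [
    [0,0,-0.18,0,0,-0.0003,10],
    [0,0,-0.36,0,0,-0.0006,10],
    [0,0,-0.54,0,0,-0.0009,10],
    [0,0,-0.72,0,0,-0.0013,10],
    [0,0,-0.9,0,0,-0.0016,10],
    [0,0,-1,0,0,-0.0017,10]
  ]
}}

```text
clock: 12.5
tcp_pos: [0.5128, -0.1007, 0.1522]
orientation: [-0.317, 0.948, 0.001, 0.001]
wrist_force: [-0.5, 0.9, 2.9]
gripper_width: 0.0209
```

Request:
{"api": "jog_arm", "payload": {
  "plan": [
    [0,0,0,0,0,0,60],
    [0,0,0,0,0,0,60],
    [0,0,0,0,0,0,60],
    [0,0,0,0,0,0,60]
  ]
}}

```text
clock: 12.9
tcp_pos: [0.5127, -0.1007, 0.1521]
orientation: [-0.317, 0.949, 0.001, 0.001]
wrist_force: [-0.0, 0.6, 0.7]
gripper_width: 0.0601
```

```bash
python3 -c "
from h import *
goal((.512,-.1015,.153),-52)"
```

```text
now [ 0.5127 -0.1007  0.1521] yaw 126.92 q6 -150.5 F [-0.   0.6  0.7] M [ 0.03 -0.05  0.01] w 60.1 t 12.9
turn [ 5.5000e-03 -1.2000e-03  3.9759e+00] shift [ 0.0014 -0.0003 -0.0012]
```

Request:
{"api": "jog_arm", "payload": {
  "plan": [
    [0,0,0,0,0,-0.053,70],
    [0,0,0.18,0,0,-0.053,70],
    [0,0,0.36,0,0,-0.053,70],
    [0,0,0.54,0,0,-0.053,70],
    [0,0,0.72,0,0,-0.053,70],
    [0,0,0.9,0,0,-0.053,70],
    [0,0,1,0,0,-0.053,70]
  ]
}}

```text
clock: 13.6
tcp_pos: [0.5126, -0.1008, 0.1918]
orientation: [0.073, 0.997, 0.001, 0.001]
wrist_force: [-0.1, 1.0, -0.3]
gripper_width: 0.07
```

Request:
{"api": "jog_arm", "payload": {
  "plan": [
    [0,0,0.18,0,0,0,60],
    [0,0,0.36,0,0,0,60],
    [0,0,0.54,0,0,0,60],
    [0,0,0.72,0,0,0,60],
    [0,0,0.9,0,0,0,60],
    [0,0,1,0,0,0,60]
  ]
}}

```text
clock: 14.2
tcp_pos: [0.5125, -0.1008, 0.1917]
orientation: [0.451, 0.892, 0.001, 0.0]
wrist_force: [0.1, -0.4, -0.0]
gripper_width: 0.0598
```

Request:
{"api": "jog_arm", "payload": {
  "plan": [
    [0,0,0.18,0,0,0,60],
    [0,0,0.36,0,0,0,60],
    [0,0,0.54,0,0,0,60],
    [0,0,0.72,0,0,0,60],
    [0,0,0.9,0,0,0,60],
    [0,0,1,0,0,0,60]
  ]
}}

```text
clock: 14.8
tcp_pos: [0.5123, -0.1008, 0.1916]
orientation: [0.76, 0.65, 0.001, -0.0]
wrist_force: [0.3, 0.4, 0.4]
gripper_width: 0.06
```

Request:
{"api": "jog_arm", "payload": {
  "plan": [
    [0,0,0.18,0,0,0,60],
    [0,0,0.36,0,0,0,60],
    [0,0,0.54,0,0,0,60],
    [0,0,0.72,0,0,0,60],
    [0,0,0.9,0,0,0,60],
    [0,0,1,0,0,0,60]
  ]
}}

```text
clock: 15.4
tcp_pos: [0.5122, -0.1008, 0.1915]
orientation: [0.952, 0.307, 0.001, -0.001]
wrist_force: [1.0, -0.4, 0.2]
gripper_width: 0.0598
```

```bash
python3 -c "
from h import *
goal((.512,-.1013,.152),-53.1)
cv2.imwrite('pics/side3.png',manip.get_image('side')[100:260,230:430,::-1].repeat(3,0).repeat(3,1))
"
```

```text
now [ 0.5122 -0.1008  0.1915] yaw -54.2 q6 30.6 F [ 1.  -0.4  0.2] M [-0.04 -0.04 -0.02] w 59.8 t 15.4
turn [-0.0016 -0.0029 -0.0244] shift [-0.0008  0.0005  0.0527]
```

View pics/side3.png

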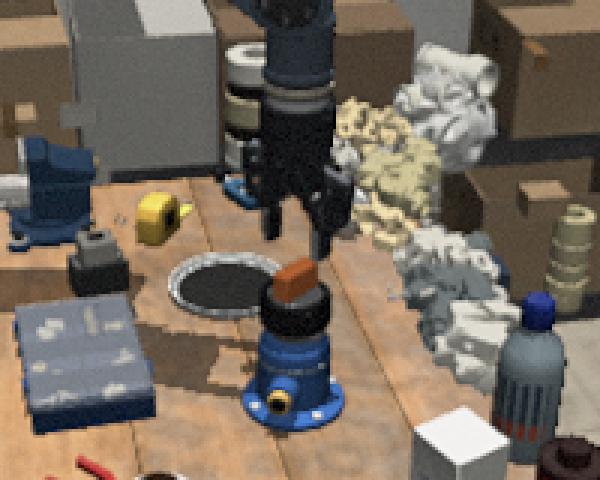

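The cap is higher again, with a gap opening under its skirt near (295,340). The bar is lined up between the fingers. Third stroke.

Request:
{"api": "jog_arm", "payload": {
  "plan": [
    [-0.001,-0.002,-0.024,-0.0008,0.0005,0.03,60],
    [-0.001,-0.002,-0.024,-0.0008,0.0005,0.05,60],
    [-0.001,-0.002,-0.024,-0.0008,0.0005,0.0527,60],
    [-0.001,-0.002,-0.024,-0.0008,0.0005,0.0527,60]
  ]
}}

```text
clock: 15.85
tcp_pos: [0.5119, -0.1013, 0.1518]
orientation: [0.949, 0.316, -0.0, -0.001]
wrist_force: [-0.4, 0.5, -0.2]
gripper_width: 0.0598
```

Request:
{"api": "jog_arm", "payload": {
  "plan": [
    [0,0,0,0,0,0,10],
    [0,0,0,0,0,0,10],
    [0,0,0,0,0,0,10],
    [0,0,0,0,0,0,10],
    [0,0,0,0,0,0,10],
    [0,0,0,0,0,0,10]
  ]
}}

```text
clock: 16.45
tcp_pos: [0.5124, -0.1016, 0.1525]
orientation: [0.949, 0.316, 0.001, -0.0]
wrist_force: [-0.4, 0.3, 6.0]
gripper_width: 0.021
```

Request:
{"api": "jog_arm", "payload": {
  "plan": [
    [0,0,-0.18,0,0,-0.0003,10],
    [0,0,-0.36,0,0,-0.0006,10],
    [0,0,-0.54,0,0,-0.0009,10],
    [0,0,-0.72,0,0,-0.0013,10],
    [0,0,-0.9,0,0,-0.0016,10],
    [0,0,-1,0,0,-0.0017,10]
  ]
}}

```text
clock: 17.05
tcp_pos: [0.5125, -0.1015, 0.1539]
orientation: [0.754, 0.657, 0.001, 0.0]
wrist_force: [-0.3, 0.6, 2.9]
gripper_width: 0.021
```

Request:
{"api": "jog_arm", "payload": {
  "plan": [
    [0,0,-0.18,0,0,-0.0003,10],
    [0,0,-0.36,0,0,-0.0006,10],
    [0,0,-0.54,0,0,-0.0009,10],
    [0,0,-0.72,0,0,-0.0013,10],
    [0,0,-0.9,0,0,-0.0016,10],
    [0,0,-1,0,0,-0.0017,10]
  ]
}}

```text
clock: 17.65
tcp_pos: [0.5127, -0.1014, 0.1552]
orientation: [0.444, 0.896, 0.001, 0.001]
wrist_force: [0.9, -0.6, 2.0]
gripper_width: 0.0207
```

Request:
{"api": "jog_arm", "payload": {
  "plan": [
    [0,0,-0.18,0,0,-0.0003,10],
    [0,0,-0.36,0,0,-0.0006,10],
    [0,0,-0.54,0,0,-0.0009,10],
    [0,0,-0.72,0,0,-0.0013,10],
    [0,0,-0.9,0,0,-0.0016,10],
    [0,0,-1,0,0,-0.0017,10]
  ]
}}

```text
clock: 18.25
tcp_pos: [0.5127, -0.1011, 0.1564]
orientation: [0.066, 0.998, 0.001, 0.001]
wrist_force: [0.9, -0.1, 2.8]
gripper_width: 0.0212
```

Request:
{"api": "jog_arm", "payload": {
  "plan": [
    [0,0,-0.18,0,0,-0.0003,10],
    [0,0,-0.36,0,0,-0.0006,10],
    [0,0,-0.54,0,0,-0.0009,10],
    [0,0,-0.72,0,0,-0.0013,10],
    [0,0,-0.9,0,0,-0.0016,10],
    [0,0,-1,0,0,-0.0017,10]
  ]
}}

```text
clock: 18.85
tcp_pos: [0.5125, -0.1008, 0.1577]
orientation: [-0.323, 0.946, 0.001, 0.001]
wrist_force: [-0.6, 0.7, 1.6]
gripper_width: 0.0211
```

```bash
python3 -c "
from h import *
goal((.512,-.1015,.153),128)"
```

```text
now [ 0.5125 -0.1008  0.1577] yaw 127.68 q6 -151.3 F [-0.6  0.7  1.6] M [ 0.12  0.09 -0.1 ] w 21.1 t 18.85
turn [ 0.0013  0.0033 -0.0071] shift [ 0.0011 -0.0004  0.0062]
```

About 615° turned in total. I'll lift slowly and watch the force.

Request:
{"api": "jog_arm", "payload": {
  "plan": [
    [0,0,0,0,0,-0.002,10],
    [0,0,0,0,0,-0.004,10],
    [0,0,0,0,0,-0.005,10]
  ]
}}

```text
clock: 19.15
tcp_pos: [0.5123, -0.1007, 0.1612]
orientation: [-0.322, 0.947, 0.001, 0.001]
wrist_force: [0.3, -0.5, -1.9]
gripper_width: 0.0208
```

Request:
{"api": "jog_arm", "payload": {
  "plan": [
    [0,0,0,0,0,-0.003,10],
    [0,0,0,0,0,-0.006,10],
    [0,0,0,0,0,-0.008,10]
  ]
}}

```text
clock: 19.45
tcp_pos: [0.5121, -0.1007, 0.1674]
orientation: [-0.322, 0.947, 0.001, 0.001]
wrist_force: [0.3, -0.1, -2.1]
gripper_width: 0.021
```

Request:
{"api": "jog_arm", "payload": {
  "plan": [
    [0,0,0,0,0,-0.02,10],
    [0,0,0,0,0,-0.045,10],
    [0,0,0,0,0,-0.07,10],
    [0,0,0,0,0,-0.08,10],
    [0,0,0,0,0,-0.08,10]
  ]
}}

```text
clock: 19.95
tcp_pos: [0.5126, -0.1011, 0.2285]
orientation: [-0.322, 0.947, 0.0, 0.002]
wrist_force: [-0.0, -0.7, -2.1]
gripper_width: 0.0209
```

```bash
python3 -c "
from h import *
goal((.481,.153,.228),128)
cv2.imwrite('pics/side4.png',manip.get_image('side')[100:260,230:430,::-1].repeat(3,0).repeat(3,1))
"
```

```text
now [ 0.5126 -0.1011  0.2285] yaw 127.6 q6 -151.2 F [-0.  -0.7 -2.1] M [-0.01  0.   -0.02] w 20.9 t 19.95
turn [-0.0005  0.0041 -0.0089] shift [-0.1733  0.2941  0.0011]
```

View pics/side4.png

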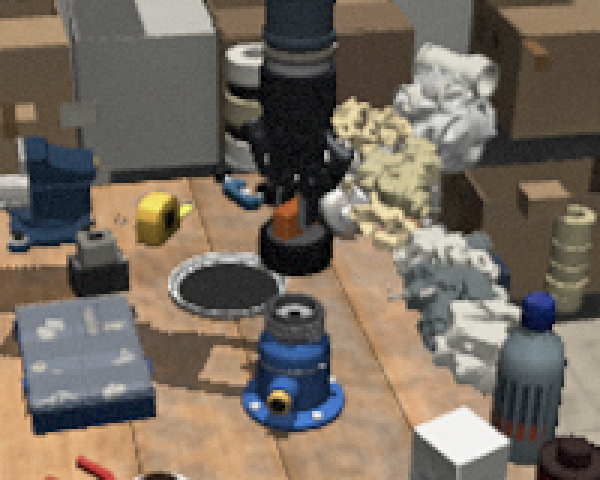

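The cap is off, hanging level at about (295,245), with the grey neck exposed at (293,310). Moving it over the dish.

Request:
{"api": "jog_arm", "payload": {
  "plan": [
    [0,0,0,-0.015,0.026,0,10],
    [0,0,0,-0.04,0.068,0,10],
    [0,0,0,-0.068,0.115,0,10],
    [0,0,0,-0.096,0.163,0,10],
    [0,0,0,-0.124,0.21,0,10],
    [0,0,0,-0.15,0.255,0,10],
    [0,0,0,-0.166,0.282,0,10],
    [0,0.004,0,-0.173,0.294,0,10],
    [0,0.004,0,-0.173,0.294,0,10],
    [0,0.004,0,-0.173,0.294,0,10]
  ]
}}

```text
clock: 21.0
tcp_pos: [0.4802, 0.1522, 0.2276]
orientation: [-0.322, 0.947, 0.0, -0.001]
wrist_force: [-0.2, 0.5, -1.4]
gripper_width: 0.0209
```

```bash
python3 -c "
from h import *
goal((.481,.153,.06),128)
cv2.imwrite('pics/side5.png',manip.get_image('side')[100:260,230:430,::-1].repeat(3,0).repeat(3,1))
"
```

```text
now [0.4802 0.1522 0.2276] yaw 127.59 q6 -122.7 F [-0.2  0.5 -1.4] M [-0.02  0.   -0.02] w 20.9 t 21.0
turn [ 0.0017 -0.0028 -0.009 ] shift [-1.900e-03 -1.000e-04  2.235e-01]
```

View pics/side5.png

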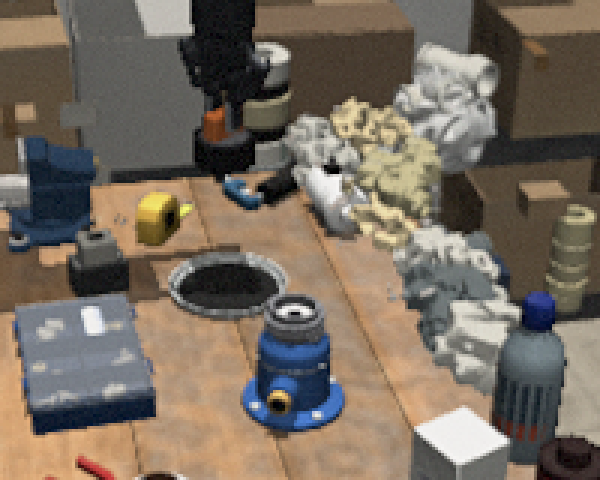

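Request:
{"api": "jog_arm", "payload": {
  "plan": [
    [0.002,-0.003,0,-0.0019,0,0.03,10],
    [0.002,-0.003,0,-0.0019,0,0.07,10],
    [0.002,-0.003,0,-0.0019,0,0.11,10],
    [0.002,-0.003,0,-0.0019,0,0.15,10],
    [0.002,-0.003,0,-0.0019,0,0.18,10],
    [0.002,-0.003,0,-0.0019,0,0.2,10],
    [0.002,-0.003,0,-0.0019,0,0.21,10],
    [0.002,-0.003,0,-0.0019,0,0.215,10],
    [0.002,-0.003,0,-0.0019,0,0.215,10]
  ]
}}

```text
clock: 21.95
tcp_pos: [0.4816, 0.1522, 0.0665]
orientation: [-0.321, 0.947, -0.0, 0.0]
wrist_force: [0.8, 0.4, -1.9]
gripper_width: 0.0208
```

```bash
python3 -c "
from h import *
goal((.481,.153,.046),128)
cv2.imwrite('pics/side6.png',manip.get_image('side')[130:230,250:350,::-1].repeat(5,0).repeat(5,1))
"
```

```text
now [0.4816 0.1522 0.0665] yaw 127.48 q6 -122.6 F [ 0.8  0.4 -1.9] M [ 0.01  0.   -0.01] w 20.8 t 21.95
turn [-0.0006  0.0008 -0.0115] shift [-0.      0.0014  0.0274]
```

View pics/side6.png

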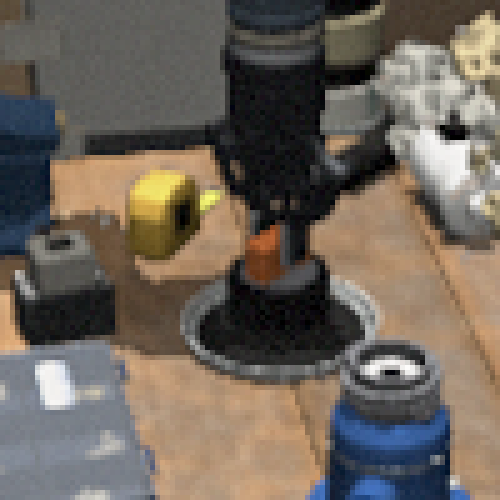

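The cap at about (280,300) is centred over the dish. I'll lower it slowly and stop on contact.

Request:
{"api": "jog_arm", "payload": {
  "plan": [
    [0,0,0,0,0,0.003,10],
    [0,0,0,0,0,0.007,10],
    [0,0,0,0,0,0.011,10],
    [0,0,0,0,0,0.015,10],
    [0,0,0,0,0,0.018,10],
    [0,0,0,0,0,0.02,10],
    [0,0,0,0,0,0.021,10]
  ]
}}

```text
clock: 22.7
tcp_pos: [0.4817, 0.1524, 0.0509]
orientation: [-0.321, 0.947, -0.0, 0.001]
wrist_force: [0.7, 0.1, -1.1]
gripper_width: 0.0211
```

Request:
{"api": "jog_arm", "payload": {
  "plan": [
    [0,0,0,0,0,0.001,10],
    [0,0,0,0,0,0.002,10],
    [0,0,0,0,0,0.003,10]
  ]
}}

```text
clock: 23.0
tcp_pos: [0.4817, 0.1524, 0.0487]
orientation: [-0.321, 0.947, -0.0, 0.001]
wrist_force: [-0.0, 0.6, -1.6]
gripper_width: 0.0207
```

Request:
{"api": "jog_arm", "payload": {
  "plan": [
    [0,0,0,0,0,0.001,10],
    [0,0,0,0,0,0.002,10]
  ]
}}

```text
clock: 23.2
tcp_pos: [0.4818, 0.1524, 0.0472]
orientation: [-0.321, 0.947, -0.0, 0.001]
wrist_force: [-0.1, -0.1, -2.3]
gripper_width: 0.0206
```

Request:
{"api": "jog_arm", "payload": {
  "plan": [
    [0,0,0,0,0,0.001,10],
    [0,0,0,0,0,0.002,10]
  ]
}}

```text
clock: 23.4
tcp_pos: [0.482, 0.1525, 0.0467]
orientation: [-0.321, 0.947, -0.0, 0.001]
wrist_force: [-2.5, 0.2, 15.2]
gripper_width: 0.0211
```

Request:
{"api": "jog_arm", "payload": {
  "plan": [
    [0,0,0,0,0,0.001,10],
    [0,0,0,0,0,0.002,10]
  ]
}}

```text
clock: 23.6
tcp_pos: [0.482, 0.1525, 0.0466]
orientation: [-0.322, 0.947, -0.0, 0.001]
wrist_force: [-2.7, -0.3, 20.9]
gripper_width: 0.0211
```

Request:
{"api": "jog_arm", "payload": {
  "plan": [
    [0,0,0,0,0,0.001,10]
  ]
}}

```text
clock: 23.7
tcp_pos: [0.4819, 0.1525, 0.0467]
orientation: [-0.322, 0.947, -0.0, 0.001]
wrist_force: [-0.2, -0.3, 2.5]
gripper_width: 0.0213
```

It touched down at TCP z 0.0467, against about 0.044 expected. Releasing.

Request:
{"api": "jog_arm", "payload": {
  "plan": [
    [0,0,0,0,0,0,30],
    [0,0,0,0,0,0,45],
    [0,0,0,0,0,0,60],
    [0,0,0,0,0,0,60],
    [0,0,0,0,0,0,60]
  ]
}}

```text
clock: 24.2
tcp_pos: [0.4818, 0.1525, 0.0466]
orientation: [-0.322, 0.947, -0.0, 0.001]
wrist_force: [-0.1, -0.4, 0.5]
gripper_width: 0.0601
```

Request:
{"api": "jog_arm", "payload": {
  "plan": [
    [0,0,0,0,0,-0.02,60],
    [0,0,0,0,0,-0.06,60],
    [0,0,0,0,0,-0.11,60],
    [0,0,0,0,0,-0.17,60],
    [0,0,0,0,0,-0.23,60],
    [0,0,0,0,0,-0.24,60],
    [0,0,0,0,0,-0.24,60]
  ]
}}

```text
clock: 24.9
tcp_pos: [0.4823, 0.1526, 0.2282]
orientation: [-0.322, 0.947, -0.001, 0.003]
wrist_force: [1.0, 0.8, -0.5]
gripper_width: 0.06
```

```bash
python3 -c "
from h import *
goal((.481,.153,.23),128)
S=manip.get_image('side');T=manip.get_image('top')
cv2.imwrite('pics/side7.png',cv2.resize(S[130:230,250:350],(380,380),interpolation=2)[:,:,::-1])
cv2.imwrite('pics/side7f.png',S[:,:,::-1])
cv2.imwrite('pics/top7.png',T[:,:,::-1])
"
```

```text
now [0.4823 0.1526 0.2282] yaw 127.52 q6 -122.6 F [ 1.   0.8 -0.5] M [-0.02 -0.02 -0.03] w 60.0 t 24.9
turn [-0.0046  0.0069 -0.0107] shift [ 0.001   0.0015 -0.0024]
```

View pics/side7.png

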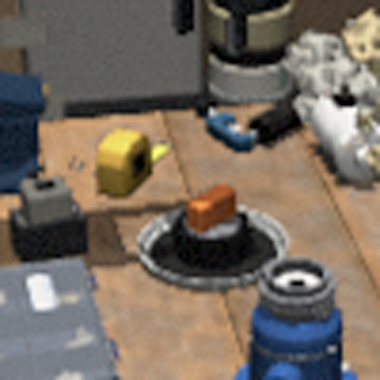

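View pics/side7f.png

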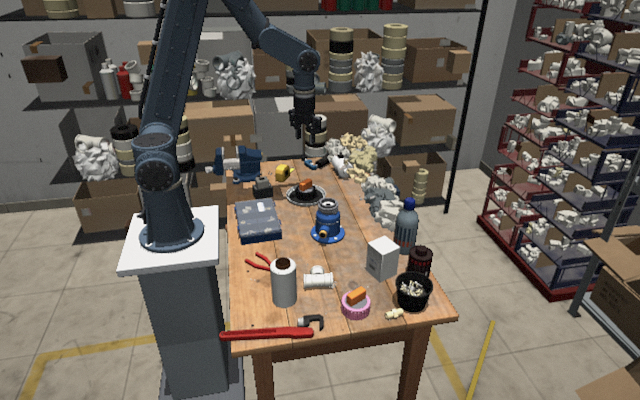

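View pics/top7.png

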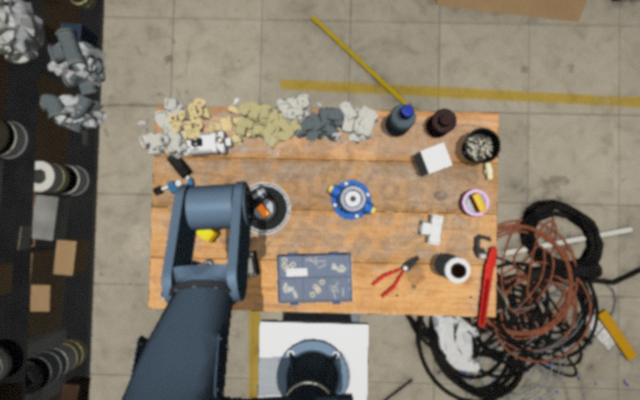

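The cap sits flat in the dish, bar up, at (305,187) in the side view. The neck is bare at (352,198) in the top view. The carton, tee, tape and pink cap are where they were, and the arm is clear.

```bash
python3 -c "
from h import *
print(manip.job_done(), manip.state()['wrist_force'])"
```

```text
the job is handed in; nothing more can be done
the job is handed in; nothing more can be done
```

The cap is off the blue housing and standing flat in the steel dish, bar on top. I handed the job in at about 25 s, under the 72 s limit.

- **Unscrewing:** I turned the cap about 615° counter-clockwise by the wing bar in three strokes with two regrips. Wrist force readings stayed under about 7 N, and the cap then lifted free at about 2 N, roughly its own weight.
- **Setting down:** It touched down about 3 mm higher than I expected, within the thread play. I pressed two small steps too far after contact, so the wrist force reached about 21 N before I eased off to 2.5 N and released.
- **Last checks:** In the pictures after release, the cap sits near the middle of the dish, level, and the neck is bare. The carton, tee, tape measure and pink look-alike showed no visible movement. The tape was partly hidden in the top view, so I judged it from the side view. The gripper was about 18 cm up from where it let go, touching nothing. No check failed.

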